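# Load a solder reel on the braked reel stand

### The job

Load the full reel of solder on the reel stand: slide it down the slanted spindle and turn it until the stand's drive pin enters one of the reel's drive windows, so that the reel sits fully home, flat on the brake disc, then let go. Do not let it drop down the spindle or force it hard against the pin, and leave the empty reel and the other things on the bench where they are.

Things in the scene. Friction and masses are not known exactly. Their poses are not given: they have to be found in the camera images.
- reel: The full solder reel: grey plastic, two 64 mm flanges 4 mm thick, 56 mm tall, wound with grey wire under a paper band (winding 58 mm across, 48 mm high between the flanges), about 0.45 kg. Stands on one flange on the mat. Origin: centre of its underside. z runs up its bore, a 17 mm round hole right through.
- reel_top (a point): Centre of the full reel's other end face, 56 mm up the bore. Both end faces are alike: a 5 mm thick web with three drive windows, hollow behind, centred 17.5 mm from the bore axis at 0, 120 and 240 degrees from the reel's x axis, each 36 degrees (about 11 mm) wide and 11 mm radially. Any window, either end may be used.
- brake_unit: Brake unit on the reel stand: a brake disc 60 mm in diameter with a spindle 14 mm in diameter standing from its middle, leaning over towards the middle of the bench, 55 degrees above level. Origin: spindle axis at the disc's face, 125 mm above the bench; z runs up the spindle. Fixed; only the disc turns about the spindle, against a stiff brake (0.16 N m), and stays where it is left.
- spindle_tip (a point): Tip of the spindle, 62 mm from the disc face; the last 12 mm taper from 14 to 7 mm. One drive pin (6 mm thick, 8 mm tall, round end) stands on the disc's face 17.5 mm from the spindle axis, at any angle round it, which is not given: look or feel for it. A reel with no window over the pin stops 8 mm above the disc; otherwise it goes down flat on the disc.
- stand: The reel stand: painted grey steel base plate 150 x 110 x 10 mm fixed to the bench, with two cheeks carrying the brake unit. Origin: centre of the base's underside; x away from the side that the spindle leans to, z up. The brake unit's origin lies 5 mm to -x and 125 mm up.
- empty_reel: An empty reel of the same make and size (64 mm flanges, 56 mm tall, bare 46 mm barrel, no wire), mass 0.06 kg. Stands on one flange on the mat. Origin: centre of its underside, z up. Leave it.
- board: A bare green circuit board on stand-offs, 150 x 115 mm, up to 22 mm high. Origin: centre of its underside. Leave it.
- meter: A hand multimeter lying on its back, 170 x 82 mm, 50 mm high over its dial. Origin: centre of its underside. Leave it.
- flux_bottle: A small white plastic bottle, 40 mm in diameter, 90 mm tall. Origin: centre of its underside, z up. Leave it.
Mind the look-alikes: they are no part of the job. Of the things like the stand, leave any that is blue or green; of the rest the larger one is meant.

How it is judged (in metres and radians):
On the way:
1. the full reel is threaded on the spindle (z of spindle_tip in the frame of reel between 0.006 and 0.064 m and x of spindle_tip in the frame of reel between -0.009 and 0.009 m and y of spindle_tip in the frame of reel between -0.009 and 0.009 m and angle between the z axis of reel and the z axis of brake_unit, either way round below 0.15 rad), for 0.1 s.
At the end, for the whole second after the job is handed in: The full reel sits on the spindle with its lower face flat on the brake disc (centre of that face within 4 mm of the disc centre, bore within 0.06 rad of the spindle), which it can only do with the drive pin inside a window, and is at rest and released (distance between any of reel, reel_top and brake_unit below 0.004 m and angle between the z axis of reel and the z axis of brake_unit, either way round below 0.06 rad and linear speed of reel below 0.01 m/s and angular speed of reel below 0.05 rad/s); the robot touches nothing.
It fails at once if the reel is let drop down the spindle (faster than 0.3 m/s) (z of spindle_tip in the frame of reel between 0.006 and 0.05 m and x of spindle_tip in the frame of reel between -0.009 and 0.009 m and y of spindle_tip in the frame of reel between -0.009 and 0.009 m and angle between the z axis of reel and the z axis of brake_unit, either way round below 0.15 rad and linear speed of reel above 0.3 m/s).
It fails at once if the reel, not yet home, is pushed against the pin or spindle with more than 150 N (contact force between reel and stand above 150 N and distance between each of reel, reel_top and brake_unit above 0.006 m).
It fails at once if the empty reel is moved by more than 30 mm (distance of empty_reel from where it was at the start of the episode above 0.03 m).
It fails at once if the board or the meter is moved by more than 30 mm (distance of any of board, meter from where it was at the start of the episode above 0.03 m).
It fails at once if the bottle is moved by more than 30 mm or tipped (distance of flux_bottle from where it was at the start of the episode above 0.03 m or angle between flux_bottle's own z axis and vertical above 0.5 rad).
It also fails if it takes over 54 s, if anything falls off the work surface, if the arm or the gripper's body presses on something with over 40 N, if the wrist force passes 120 N, or if a joint passes its speed limit or range.

### The arm

A 6-joint arm with a two-finger parallel gripper is mounted at the origin on the work surface. World frame = base frame: x ahead of the robot, y to its left, z up, the work surface at z = 0. Lengths are in mm, angles in rad, forces in N, time in s.
With the tool pointing down it reaches from about 275 to 1000 mm from the base axis. Payload 8.4 kg.
Tool frame: the origin (TCP) lies at the very end of the fingers, on their centre line; the grasp point (between the pads) lies 19 mm behind it (r.pinch_z is the distance from the TCP to the grasp point, in mm); z points along the fingers, y is the direction in which the jaws open and shut (so a half turn about z gives the same grasp; the last joint's range is limited). The gripper opens to 85 mm and grips with 20 to 120 N. Pads are 22 mm wide; open, the fingers measure 114 mm over their backs; the gripper's body (76 mm by 85 mm) begins 54 mm behind the grasp point. The pads swing forward as they close: fully open they stand 13 mm farther back than shut.
Start: joints at [-1.183, 0.353, 1.633, -0, 1.155, -0.002], TCP at [237.501, -578.118, 194.881] pointing down, gripper open.
Joint ranges: [-2.63, 2.63], [-0.92, 2.1], [0.06, 2.66], [-1.3, 4.44], [0, 2.69], [-3.02, 3.02]. Speed limits (rad/s): [2.22, 2.22, 2.79, 3.14, 3.14, 3.14].

### API

Orientations are given as [roll, pitch, yaw] about the fixed x, y, z axes, in that order (R = Rz(yaw) Ry(pitch) Rx(roll)).
In Python, from rig import r, optics gives the robot as it stands.
- The arm moves only by the shell command python3 -m creep 'ROWS' [FORCE]. ROWS is JSON, a list of rows, each an object with "dp": the shift along the tool's x, y, z in mm, a list of three; "angular": the turn, a rotation vector about the tool's x, y, z in rad, a list of three; "fingers": the finger opening in mm, from 0 to 85.4. In form: [{"dp": [dx, dy, dz], "angular": [wx, wy, wz], "fingers": fingers}, ...]. A call has 1 to 5 rows; each row is the pose to reach, as a shift and turn from the pose commanded when the call began, along the tool's axes at that moment; what a row does not reach only later rows make up. A row lasts 1/12 s, in which the tool goes at most 41.7 mm and 7.16 degrees, less where a joint would pass 70% of its speed; a pose out of reach is approached as far as the arm can. A call with a gripper value outside its range is refused whole. The fingers move at their own pace and stop on an object; FORCE is the grip in N (left out, the last holds). Time passes only in rows, so rows that repeat a pose let the fingers close. It gives the time, the measured TCP pose, the force and the opening at its end, in the units of the state.
- r.sense(): the state, without advancing time (a new reading comes with each control period).
- optics.grab_frame(name): name is "side" or "top" or "wrist"; returns the picture (420x560x3 uint8, blue, green, red); there is no depth.
- optics.camera_params(name): a dict with "fx", "fy", "cx", "cy" (pixels), "eye" and "rotation" of the camera in the world; the wrist camera has in their place "T_tool_cam" (4x4, takes a point from camera to tool coordinates, whose origin is the TCP and whose axes are the flange's). Camera axes: x right, y up, looking along -z (the intrinsics and any distortion apply to the point x, -y, -z); pixel columns grow to the right and rows downward; lengths in mm; the calibration is good to about 2 mm. A picture is of the moment at which its call begins: read the wrist's pose just before it. camera_params takes no time and is no camera call.
- r.sign_off(): hands the job in, once; it reports no verdict.
The state is a dict: "clock": time; "qpos": joint angles; "qvel": joint speeds; "joint_efforts": joint torques, N m; "eef_pos": TCP position; "tcp_rot": TCP orientation; "contact_force": force on the tool from outside, world axes, zero at the start; "wrist_torque": the same for the moment, N m; "opening": opening from 0.0 (shut) to 1.0 (fully open).
Only numpy, scipy, OpenCV 4.12 (cv2) and the standard library are available. Lean on these libraries where they do the work, as an engineer would, in place of code of your own. Each camera call takes 0.05 s, during which the arm holds its last target.

## Working session

There is one attempt and no reset: what is moved stays moved. The work goes in short steps, Python scripts to look and compute and a shell command to move; the robot and the scene stay as the last step left them, time stands still between calls to the robot, and variables do not carry over. Pictures are saved under pics/ and viewed, and the job is handed in when it is done.

```bash
ls; mkdir -p pics; python3 - <<'E'
from rig import r, optics
import cv2
print(r.sense()); print(r.pinch_z)
for n in ["side","top","wrist"]:
    im=optics.grab_frame(n); cv2.imwrite(f"pics/a_{n}.png",im)
    print(n,optics.camera_params(n))
E
```

```text
pics
{'clock': 0.0, 'qpos': array([-1.18342892e+00,  3.53662176e-01,  1.63417094e+00, -1.26104054e-05,
        1.15519547e+00, -2.42423410e-03]), 'qvel': array([-0.0015388 , -0.00060337,  0.00130401, -0.00022857,  0.00052928,
        0.00088493]), 'joint_efforts': array([-6.47134984e-04, -6.05268717e+01, -3.42073059e+01,  8.74392049e-05,
        9.50434740e-03,  3.29758983e-06]), 'eef_pos': array([ 237.27158161, -577.61605639,  194.13721334]), 'tcp_rot': array([-3.14015670e+00,  8.04855785e-06,  3.89796743e-01]), 'contact_force': array([-0.44526382,  0.75839775, -0.0722768 ]), 'wrist_torque': array([0.02021424, 0.05164522, 0.00656035]), 'opening': 1.0020749793664634}
18.700000000000003
side {'fx': 388.2467055857542, 'fy': 388.2467055857542, 'cx': 275.5729921058084, 'cy': 211.92652785111437, 'eye': array([441.62102272, 699.17502569, 841.63362762]), 'rotation': array([ 0.76591167, -0.01114344, -3.01291638])}
top {'fx': 386.6777245283008, 'fy': 386.6777245283008, 'cx': 273.25728764570306, 'cy': 214.34391847141706, 'eye': array([ 447.79810088,   23.43572509, 1108.08882165]), 'rotation': array([ 0.04401031,  0.00535999, -1.56516385])}
wrist {'fx': 350.40802842072384, 'fy': 350.40802842072384, 'cx': 277.2057375768191, 'cy': 205.9838928401918, 'T_tool_cam': array([[ 2.24838473e-04,  9.48774516e-01,  3.15953900e-01,
         8.12470270e+01],
       [ 9.99999975e-01, -2.19110957e-04, -5.36520519e-05,
         1.46482254e-03],
       [ 1.83252617e-05,  3.15953904e-01, -9.48774541e-01,
        -1.80008280e+02],
       [ 0.00000000e+00,  0.00000000e+00,  0.00000000e+00,
         1.00000000e+00]])}
```

View pics/a_top.png

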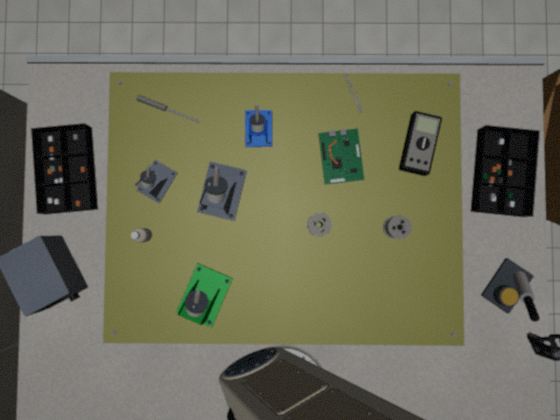

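View pics/a_side.png

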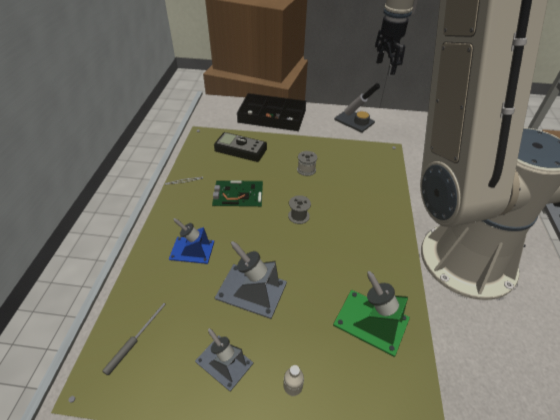

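View pics/a_wrist.png

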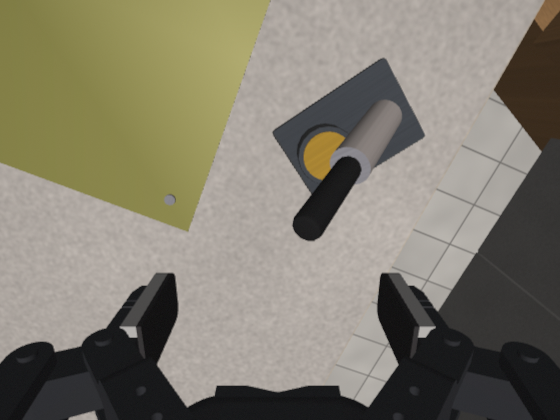

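```bash
cat > h.py <<'E'
import numpy as np, cv2
from rig import r, optics
from scipy.spatial.transform import Rotation as Ro
def cam(n,s=None):
    c=optics.camera_params(n)
    if 'eye' in c:
        R=Ro.from_euler('xyz',c['rotation']).as_matrix(); e=np.array(c['eye'])
    else:
        s=s or r.sense(); T=np.eye(4);T[:3,:3]=Ro.from_euler('xyz',s['tcp_rot']).as_matrix();T[:3,3]=s['eef_pos']
        M=T@c['T_tool_cam'];R=M[:3,:3];e=M[:3,3]
    return c,R,e
def proj(n,P,s=None):
    c,R,e=cam(n,s);p=(np.atleast_2d(P)-e)@R
    return np.c_[c['cx']+c['fx']*p[:,0]/-p[:,2],c['cy']-c['fy']*p[:,1]/-p[:,2]]
def ray(n,u,v,s=None):
    c,R,e=cam(n,s);d=R@np.array([(u-c['cx'])/c['fx'],-(v-c['cy'])/c['fy'],-1.]);return e,d
def atz(n,u,v,z,s=None):
    e,d=ray(n,u,v,s);return e+d*(z-e[2])/d[2]
def tri(obs):
    A=np.zeros((3,3));b=np.zeros(3)
    for (n,u,v,s) in obs:
        e,d=ray(n,u,v,s);d=d/np.linalg.norm(d);P=np.eye(3)-np.outer(d,d);A+=P;b+=P@e
    x=np.linalg.solve(A,b);return x
def crop(im,x0,y0,x1,y1,k,name):
    c=cv2.resize(im[y0:y1,x0:x1],None,fx=k,fy=k,interpolation=cv2.INTER_CUBIC);cv2.imwrite('pics/'+name,c)
E
python3 - <<'E'
from h import *
t=cv2.imread('pics/a_top.png');s=cv2.imread('pics/a_side.png')
crop(t,190,150,450,250,3,'c_top.png')
crop(s,200,140,360,330,4,'x.png')
crop(s,210,140,340,310,3,'c_side.png')
for u,v in [(319,224),(398,227)]: print(atz('top',u,v,56))
print(atz('side',307,155,56),atz('side',299,204,56))
# check mat corner consistency
print(atz('top',110,72,0),atz('top',451,334,0))
E
```

```text
[468.49207627 -95.17753562  56.        ]
[ 461.53372152 -309.5224926    56.        ]
[ 461.19172278 -322.04594528   56.        ] [467.43479509 -91.94300128  56.        ]
[910.38277179 509.11161989   0.        ] [ 161.15411634 -474.03103562    0.        ]
```

View pics/c_top.png

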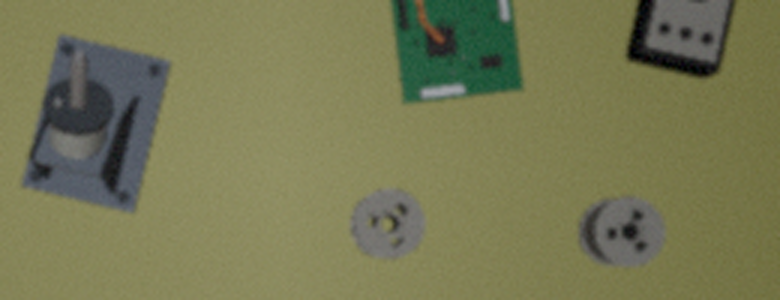

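View pics/c_side.png

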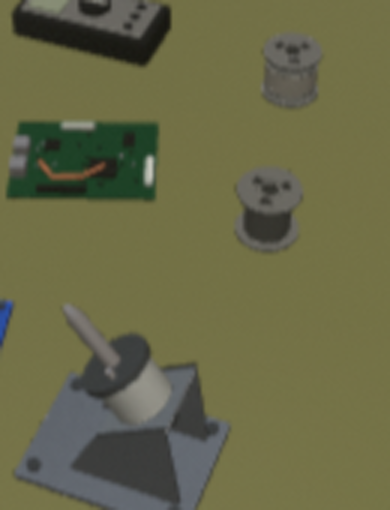

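```bash
python3 - <<'E'
from h import *
t=cv2.imread('pics/a_top.png');s=cv2.imread('pics/a_side.png')
crop(t,190,150,250,225,8,'d_top.png')
crop(s,210,235,290,315,7,'d_side.png')
crop(t,375,205,425,250,12,'e_top.png')
E
```

```text
(no output)
```

View pics/d_top.png

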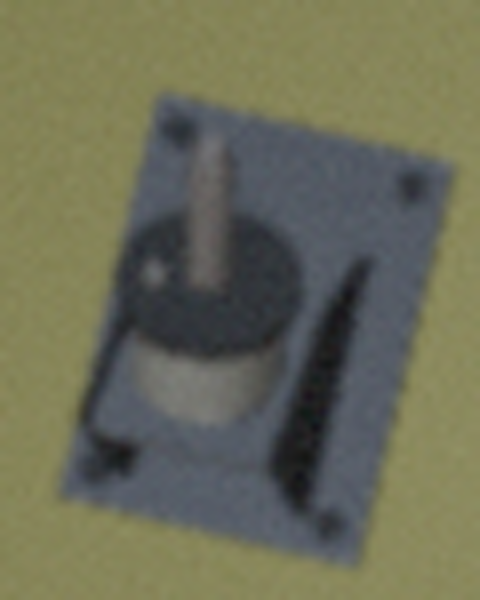

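View pics/d_side.png

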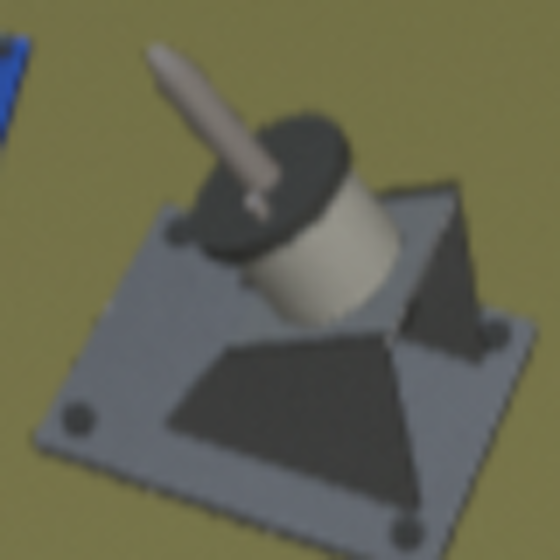

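View pics/e_top.png

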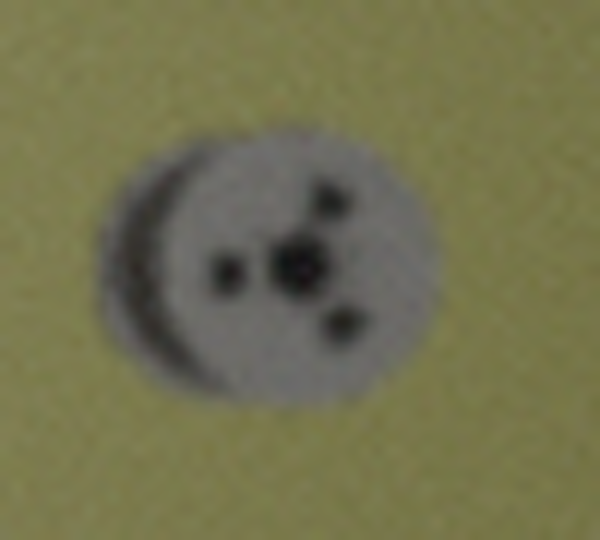

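```bash
python3 - <<'E'
from h import *
s=cv2.imread('pics/a_side.png')
crop(s,275,145,335,230,7,'f_side.png')
# stand corners from top crop at z=10
for u,v in [(160,95),(455,165),(360,565),(62,497)]: print(atz('top',190+u/8,150+v/8,10))
for u,v in [(165,205),(535,328),(35,440)]: print(atz('side',210+u/7,235+v/7,10))
print('tip',tri([('top',190+213/8,150+138/8,None),('side',210+156/7,235+50/7,None)]))
print('base',tri([('top',190+208/8,150+285/8,None),('side',210+264/7,235+182/7,None)]))
print('pin',tri([('top',190+154/8,150+270/8,None),('side',210+258/7,235+204/7,None)]))
E
```

```text
[645.46665435 211.49628888  10.        ]
[620.77868233 105.69544337  10.        ]
[477.66826791 138.22313703  10.        ]
[501.28526781 244.54564557  10.        ]
[619.86465817 109.30456315  10.        ]
[476.27428095 144.73624693  10.        ]
[644.37667666 214.46231958  10.        ]
tip [601.26351469 166.92199236 174.20582774]
base [564.72776878 176.03704065 123.0369966 ]
pin [565.9032602  191.59695967 132.37335275]
```

View pics/f_side.png

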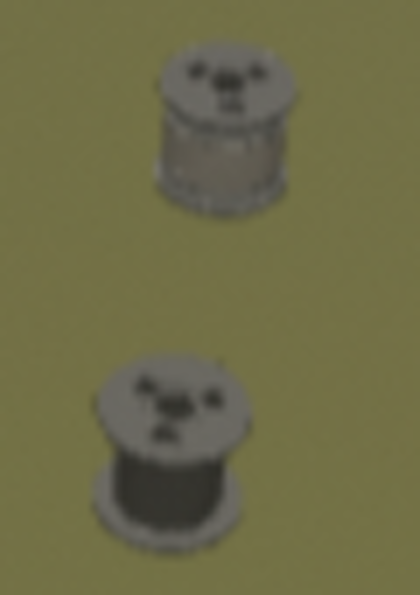

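```bash
cat >> h.py <<'E'
def delta(pos,Rm,cur=None):
    s=r.sense(); p,R0=(s['eef_pos'],Ro.from_euler('xyz',s['tcp_rot'])) if cur is None else cur
    dp=R0.as_matrix().T@(np.array(pos)-p); w=(R0.inv()*Ro.from_matrix(Rm)).as_rotvec()
    print('t',s['clock'],'pos',np.round(s['eef_pos'],1),'rpy',np.round(s['tcp_rot'],3),'F',np.round(s['contact_force'],1),'op',round(s['opening'],3))
    print('dp',np.round(dp,1),'w',np.round(w,3)); return dp,w
def down(yaw): return Ro.from_euler('xyz',[np.pi,0,yaw]).as_matrix()
E
python3 - <<'E'
from h import *
print(atz('top',375+300/12,205+267/12,56), atz('side',275+228/7,145+80/7,56))
print(tri([('top',400,227.25,None),('side',307.6,156.4,None)]))
delta([461,-314,170],down(1.22))
E
```

```text
[ 460.88551143 -314.93683447   56.        ] [ 458.7980267  -314.79141375   56.        ]
[ 459.80077702 -314.9396277    56.01360432]
t 0.15 pos [ 237.4 -577.7  194.3] rpy [-3.14 -0.    0.39] F [-0.3  0.3 -0.4] op 0.999
dp [ 307.1 -158.9   24.5] w [-0.001 -0.    -0.83 ]
```

```bash
python3 -m creep '[{"dp":[35,-18,3],"angular":[0,0,-0.1],"fingers":85},{"dp":[70,-36,6],"angular":[0,0,-0.2],"fingers":85},{"dp":[105,-54,9],"angular":[0,0,-0.3],"fingers":85},{"dp":[140,-72,12],"angular":[0,0,-0.4],"fingers":85},{"dp":[175,-90,14],"angular":[0,0,-0.5],"fingers":85}]' 60; python3 -c "
from h import *
delta([460,-315,170],down(1.22))"
```

```text
clock: 0.57
eef_pos: [365.8, -426.7, 180.4]
tcp_rot: [-3.141, -0.0, 0.894]
contact_force: [-0.1, -0.3, -0.1]
opening: 0.996
t 0.5667 pos [ 365.8 -426.7  180.4] rpy [-3.141 -0.     0.894] F [-0.1 -0.3 -0.1] op 0.996
dp [146.1   3.5  10.4] w [-0.001 -0.    -0.326]
```

```bash
python3 -m creep '[{"dp":[37,1,3],"angular":[0,0,-0.08],"fingers":85},{"dp":[73,2,5],"angular":[0,0,-0.16],"fingers":85},{"dp":[110,3,8],"angular":[0,0,-0.25],"fingers":85},{"dp":[146,3.5,10],"angular":[0,0,-0.326],"fingers":85},{"dp":[146,3.5,10],"angular":[0,0,-0.326],"fingers":85}]'; python3 -c "
from h import *
s=r.sense(); im=optics.grab_frame('wrist'); cv2.imwrite('pics/w1.png',im)
import pickle; pickle.dump(s,open('w1.pkl','wb'))
print(proj('wrist',[[460,-315,56],[460,-315,0]],s))
delta([460,-315,170],down(1.22))"
```

```text
clock: 0.98
eef_pos: [462.8, -312.7, 170.4]
tcp_rot: [-3.142, -0.002, 1.224]
contact_force: [-0.3, 0.0, 0.7]
opening: 0.994
[[275.0780788  191.44309828]
 [275.41062417 176.44810552]]
t 1.0333 pos [ 461.3 -314.5  170.5] rpy [-3.141e+00 -1.000e-03  1.221e+00] F [-0.3 -0.5 -0.4] op 0.999
dp [-0.9 -1.1  0.5] w [-0.001 -0.001  0.001]
```

View pics/w1.png

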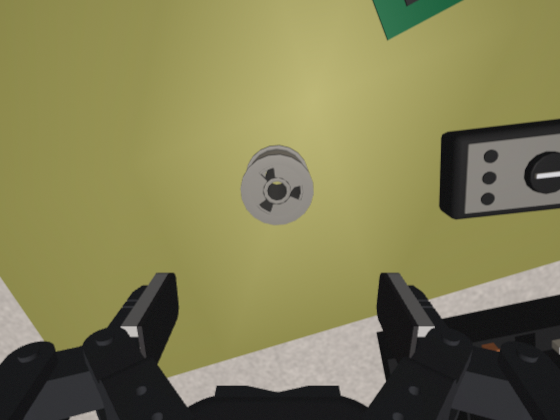

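```bash
python3 -c "
from h import *
s=r.sense(); im=optics.grab_frame('wrist'); cv2.imwrite('pics/w2.png',im)
import pickle; pickle.dump(s,open('w2.pkl','wb'))
crop(im,230,135,325,235,6,'w2c.png')
print(s['eef_pos'],s['tcp_rot'])
print(proj('wrist',[[460,-315,56],[460,-315,0]],s))
"
```

```text
[ 461.34826387 -314.54076759  170.45864624] [-3.14100726e+00 -6.84879549e-04  1.22065106e+00]
[[275.97756563 188.73537127]
 [276.20687284 174.04047482]]
```

View pics/w2c.png

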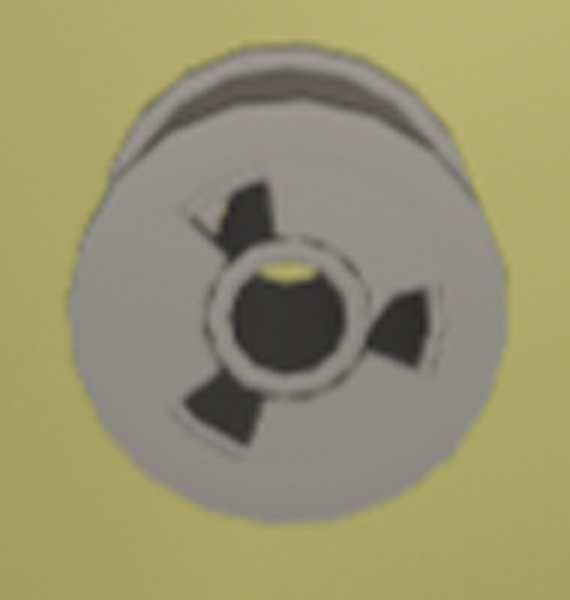

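```bash
python3 -c "
from h import *
import pickle; s=pickle.load(open('w2.pkl','rb'))
f=lambda u,v:atz('wrist',230+u/6,135+v/6,56,s)
c=f(289,317);print(c)
for u,v in [(405,328),(232,213),(218,413)]:
  d=f(u,v)-c;print(np.hypot(*d[:2]),np.degrees(np.arctan2(d[1],d[0])))
d=f(508,310)-f(70,310);print(np.linalg.norm(d))
R0=down(1.221)
delta([c[0],c[1],100],R0)
"
```

```text
[ 462.07064019 -314.88839166   56.        ]
16.94313921950326 -25.645156816142382
17.410373094049394 97.8755783069075
17.99475392188937 -145.5368640818647
63.49000932619046
t 1.0833 pos [ 460.4 -315.9  170.6] rpy [-3.141 -0.     1.218] F [ 0.9 -0.9 -0.3] op 0.994
dp [ 1.6  1.3 70.6] w [-0.001 -0.    -0.003]
```

```bash
cat >> h.py <<'E'
def compose(calls):
    # commanded pose estimate from the stated start, calls=list of (dp,w)
    p=np.array([237.501,-578.118,194.881]);R=Ro.from_euler('xyz',[-np.pi,0,-1.183+np.pi/2+.002])
    for dp,w in calls:
        p=p+R.apply(dp);R=R*Ro.from_rotvec(w)
    return p,R
CALLS=[([175,-90,14],[0,0,-.5]),([146,3.5,10],[0,0,-.326])]
E
python3 -c "
from h import *
p,R=compose(CALLS);print(p,R.as_euler('xyz'))
for i in range(4):
  s=r.sense();print(s['eef_pos'],s['tcp_rot'])
  "
```

```text
[ 459.81019416 -317.13895193  170.881     ] [-3.14159265e+00 -2.22044605e-16  1.21579633e+00]
[ 460.37562709 -315.94717752  170.58549996] [-3.14094754e+00 -3.76134103e-06  1.21820276e+00]
[ 460.37562709 -315.94717752  170.58549996] [-3.14094754e+00 -3.76134103e-06  1.21820276e+00]
[ 460.37562709 -315.94717752  170.58549996] [-3.14094754e+00 -3.76134103e-06  1.21820276e+00]
[ 460.37562709 -315.94717752  170.58549996] [-3.14094754e+00 -3.76134103e-06  1.21820276e+00]
```

```bash
python3 -m creep '[{"dp":[1,0.5,30],"angular":[0,0,0],"fingers":85},{"dp":[2,1,60],"angular":[0,0,0],"fingers":85},{"dp":[2.5,1,90],"angular":[0,0,0],"fingers":85},{"dp":[2.5,1,96],"angular":[0,0,0],"fingers":85},{"dp":[2.5,1,96],"angular":[0,0,0],"fingers":85}]'; python3 -c "
from h import *
optics.grab_frame('wrist');
s=r.sense(); im=optics.grab_frame('wrist'); cv2.imwrite('pics/w3.png',im)
import pickle; pickle.dump(s,open('w3.pkl','wb'))
print(s['eef_pos'],s['tcp_rot'])
"
```

```text
clock: 1.5
eef_pos: [459.5, -315.0, 73.1]
tcp_rot: [-3.137, -0.001, 1.214]
contact_force: [0.9, -0.6, 0.4]
opening: 0.994
[ 460.82081865 -315.74557988   74.82759339] [-3.14006919e+00 -2.12193535e-04  1.21433387e+00]
```

View pics/w3.png

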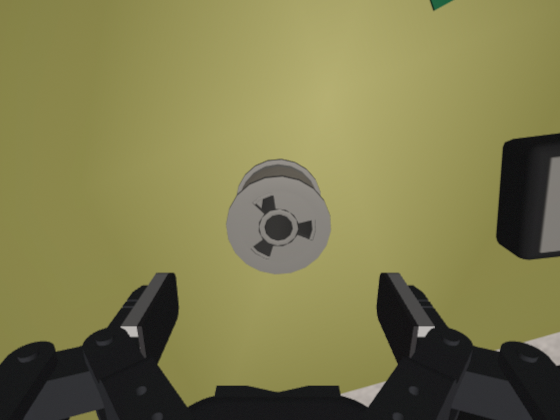

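```bash
python3 -c "
from h import *
import pickle; s=pickle.load(open('w3.pkl','rb'))
im=cv2.imread('pics/w3.png');crop(im,215,150,345,285,4,'w3c.png')
f=lambda u,v:atz('wrist',u,v,56,s)
c=f(278,227);print(c); delta([c[0],c[1],4],down(1.2145),(s['eef_pos'],Ro.from_euler('xyz',s['tcp_rot'])))
"
```

```text
[ 461.82613363 -314.51195802   56.        ]
t 1.6 pos [ 461.8 -316.2   75.9] rpy [3.141 0.    1.215] F [-0.1  0.3  0.8] op 0.991
dp [ 1.5  0.6 70.8] w [-0.002 -0.    -0.   ]
```

View pics/w3c.png

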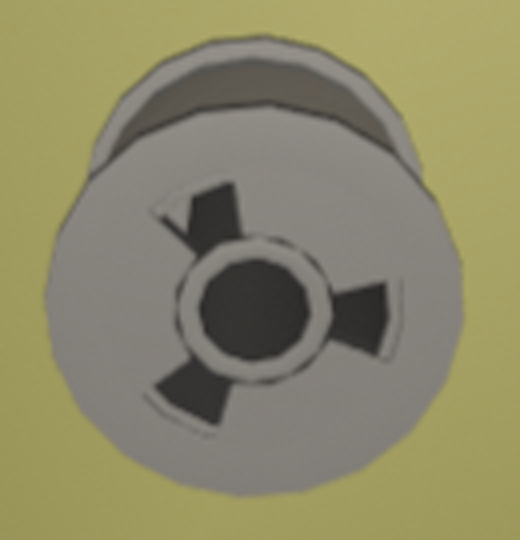

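```bash
python3 -m creep '[{"dp":[0.5,0,25],"angular":[0,0,0],"fingers":85},{"dp":[0.5,0,48],"angular":[0,0,0],"fingers":85},{"dp":[0.5,0,63],"angular":[0,0,0],"fingers":85},{"dp":[0.5,0,70],"angular":[0,0,0],"fingers":85},{"dp":[0.5,0,70.5],"angular":[0,0,0],"fingers":70}]' 60;python3 -m creep '[{"dp":[0,0,0],"angular":[0,0,0],"fingers":60},{"dp":[0,0,0],"angular":[0,0,0],"fingers":50},{"dp":[0,0,0],"angular":[0,0,0],"fingers":40},{"dp":[0,0,0],"angular":[0,0,0],"fingers":40},{"dp":[0,0,0],"angular":[0,0,0],"fingers":40}]' 80
```

```text
clock: 2.02
eef_pos: [461.9, -315.1, 4.7]
tcp_rot: [3.141, 0.0, 1.215]
contact_force: [-0.3, 0.1, 0.5]
opening: 0.883
clock: 2.43
eef_pos: [462.4, -315.3, 6.7]
tcp_rot: [3.14, 0.001, 1.216]
contact_force: [-4.3, 1.8, 8.5]
opening: 0.695
```

```bash
python3 -m creep '[{"dp":[0,0,-8],"angular":[0,0,0],"fingers":40},{"dp":[0,0,-28],"angular":[0,0,0],"fingers":40},{"dp":[0,0,-58],"angular":[0,0,0],"fingers":40},{"dp":[0,0,-95],"angular":[0,0,0],"fingers":40},{"dp":[0,0,-120],"angular":[0,0,0],"fingers":40}]' 100; python3 -c "
from h import *
s=r.sense(); im=optics.grab_frame('wrist'); cv2.imwrite('pics/w4.png',im)
print(s)"
```

```text
clock: 2.85
eef_pos: [462.5, -315.2, 128.3]
tcp_rot: [3.139, 0.001, 1.216]
contact_force: [1.3, -0.7, -5.6]
opening: 0.682
{'clock': 2.85, 'qpos': array([-6.00860492e-01,  3.25251358e-01,  1.83894541e+00,  2.37694584e-05,
        9.74540739e-01, -2.45837290e-01]), 'qvel': array([ 5.36284211e-04, -3.76299834e-01, -2.23669121e-01,  7.09732234e-04,
        5.77568438e-01, -3.31363550e-04]), 'joint_efforts': array([ 2.26792158e-02, -5.31866026e+01, -2.86081141e+01,  8.82583670e-03,
       -1.87135809e-01, -3.20521194e-04]), 'eef_pos': array([ 462.52150171, -315.18505061,  128.3128967 ]), 'tcp_rot': array([3.13881856e+00, 6.75737854e-04, 1.21575887e+00]), 'contact_force': array([ 1.33571635, -0.70797188, -5.59095299]), 'wrist_torque': array([-0.13917513, -0.09466855, -0.03017113]), 'opening': 0.6820565770941275}
```

View pics/w4.png

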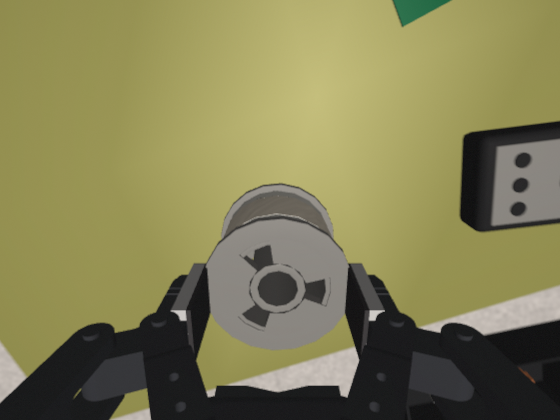

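```bash
python3 -c "
from h import *
im=cv2.imread('pics/w4.png');crop(im,195,170,360,360,4,'w4c.png')
c=optics.camera_params('wrist');M=c['T_tool_cam']
def t(u,v,z):
  d=M[:3,:3]@np.array([(u-c['cx'])/c['fx'],-(v-c['cy'])/c['fy'],-1]);e=M[:3,3];return e+d*(z-e[2])/d[2]
for z in (-52,-50,-48): print(t(277.5,288,z), t(208,285,z),t(349,285,z))
p,R=compose(CALLS+[([2.5,1,96],[0,0,0]),([.5,0,70.5],[0,0,0]),([0,0,-120],[0,0,0])]);print(p,R.as_euler('xyz'))
"
```

```text
[  2.50091182   0.20658318 -52.        ] [  3.91684223 -28.72608828 -52.        ] [  3.9400193   29.96664661 -52.        ]
[  1.27125953   0.20822988 -50.        ] [  2.70931255 -29.17648779 -50.        ] [  2.73285173  30.43326677 -50.        ]
[ 4.16072502e-02  2.09876585e-01 -4.80000000e+01] [  1.50178287 -29.6268873  -48.        ] [  1.52568417  30.89988692 -48.        ]
[ 461.79061174 -314.67360283  124.381     ] [-3.14159265e+00 -2.22044605e-16  1.21579633e+00]
```

View pics/w4c.png

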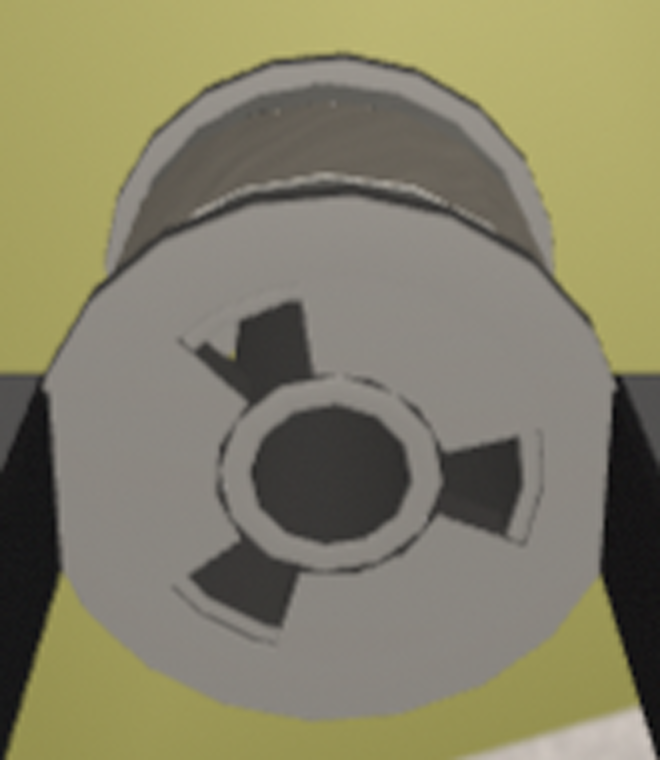

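```bash
cat >> h.py <<'E'
LEAN=np.array([.975,-.223,0]); LEAN/=np.linalg.norm(LEAN)
A=LEAN*np.cos(np.radians(55))+np.array([0,0,np.sin(np.radians(55))])
H=np.array([-LEAN[1],LEAN[0],0]); U=np.cross(A,H); O=np.array([566.2,174.8,125])
def tilt(beta=0,A=A,H=H):
    U=np.cross(A,H); x=H*np.cos(beta)+U*np.sin(beta); z=-A; return np.c_[x,np.cross(z,x),z]
E
python3 -c "
from h import *
delta(O+107*A-40*H,tilt(0))"
```

```text
t 2.9 pos [ 464.9 -316.8  132.7] rpy [3.133e+00 2.000e-03 1.216e+00] F [ 1.9 -1.7  0.3] op 0.685
dp [464.3  -9.1 -81.1] w [ 0.619 -0.037 -0.127]
```

```bash
python3 -m creep '[{"dp":[18,0,-10],"angular":[0.06,0,-0.01],"fingers":40},{"dp":[54,-1,-25],"angular":[0.15,-0.01,-0.03],"fingers":40},{"dp":[92,-2,-40],"angular":[0.25,-0.015,-0.05],"fingers":40},{"dp":[130,-3,-55],"angular":[0.35,-0.02,-0.07],"fingers":40},{"dp":[168,-4,-70],"angular":[0.45,-0.027,-0.09],"fingers":40}]'; python3 -c "
from h import *
delta(O+107*A-40*H,tilt(0))"
```

```text
clock: 3.32
eef_pos: [517.5, -154.6, 196.9]
tcp_rot: [-2.69, 0.007, 1.309]
contact_force: [1.2, -0.1, -5.7]
opening: 0.682
t 3.3167 pos [ 517.5 -154.6  196.9] rpy [-2.69   0.007  1.309] F [ 1.2 -0.1 -5.7] op 0.682
dp [292.9  14.4 -26.8] w [ 0.159 -0.013 -0.035]
```

```bash
python3 -m creep '[{"dp":[38,2,-4],"angular":[0.03,0,-0.007],"fingers":40},{"dp":[76,4,-8],"angular":[0.06,-0.005,-0.014],"fingers":40},{"dp":[114,6,-11],"angular":[0.1,-0.007,-0.02],"fingers":40},{"dp":[152,8,-14],"angular":[0.13,-0.01,-0.027],"fingers":40},{"dp":[190,10,-18],"angular":[0.155,-0.012,-0.034],"fingers":40}]'; python3 -c "
from h import *
delta(O+107*A-40*H,tilt(0))"
```

```text
clock: 3.73
eef_pos: [582.7, 25.3, 205.2]
tcp_rot: [-2.536, -0.001, 1.345]
contact_force: [0.7, -0.4, -5.3]
opening: 0.68
t 3.7333 pos [582.7  25.3 205.2] rpy [-2.536e+00 -1.000e-03  1.345e+00] F [ 0.7 -0.4 -5.3] op 0.68
dp [102.1   5.5 -12.8] w [ 0.005 -0.001 -0.001]
```

```bash
python3 -m creep '[{"dp":[33,2,-4],"angular":[0,0,0],"fingers":40},{"dp":[66,4,-7],"angular":[0,0,0],"fingers":40},{"dp":[90,5,-9],"angular":[0,0,0],"fingers":40},{"dp":[98,5,-10],"angular":[0,0,0],"fingers":40},{"dp":[98,5,-10],"angular":[0,0,0],"fingers":40}]';python3 -m creep '[{"dp":[0,0,0],"angular":[0,0,0],"fingers":40},{"dp":[0,0,0],"angular":[0,0,0],"fingers":40},{"dp":[0,0,0],"angular":[0,0,0],"fingers":40}]'; python3 -c "
from h import *
s=r.sense(); im=optics.grab_frame('wrist'); cv2.imwrite('pics/w5.png',im)
import pickle; pickle.dump(s,open('w5.pkl','wb'))
delta(O+107*A-40*H,tilt(0)); print(s['qpos'])"
```

```text
clock: 4.15
eef_pos: [614.1, 118.9, 210.6]
tcp_rot: [-2.537, -0.001, 1.347]
contact_force: [0.4, -1.0, -4.4]
opening: 0.683
clock: 4.4
eef_pos: [613.3, 115.2, 210.6]
tcp_rot: [-2.536, -0.0, 1.343]
contact_force: [1.4, 0.8, -4.2]
opening: 0.682
t 4.45 pos [613.4 115.3 210.7] rpy [-2.536 -0.     1.343] F [-0.5  1.5 -5.8] op 0.686
dp [ 7.4  0.6 -2.8] w [ 0.005 -0.002 -0.003]
[0.0786415  0.71206458 1.15826587 0.17986918 1.85031102 0.30483152]
```

View pics/w5.png

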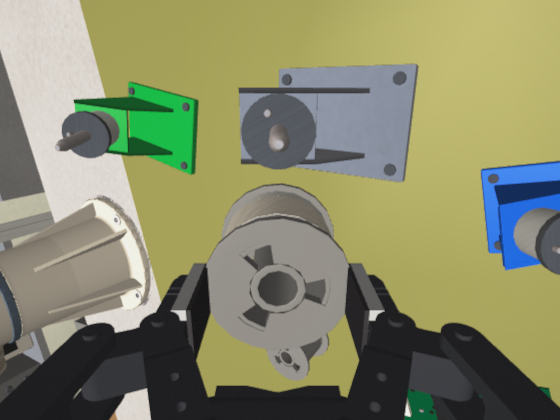

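```bash
python3 -c "
from h import *
import pickle; s=pickle.load(open('w5.pkl','rb'))
im=cv2.imread('pics/w5.png');crop(im,230,80,330,180,6,'w5c.png')
P=[O,O+62*A,O+8*A+17.5*(H*np.cos(np.radians(25))+U*np.sin(np.radians(25)))]
print((proj('wrist',P,s)-[230,80])*6)
"
```

```text
[[286.86749247 323.47722926]
 [290.76009869 393.41201879]
 [228.93594519 204.78910027]]
```

View pics/w5c.png

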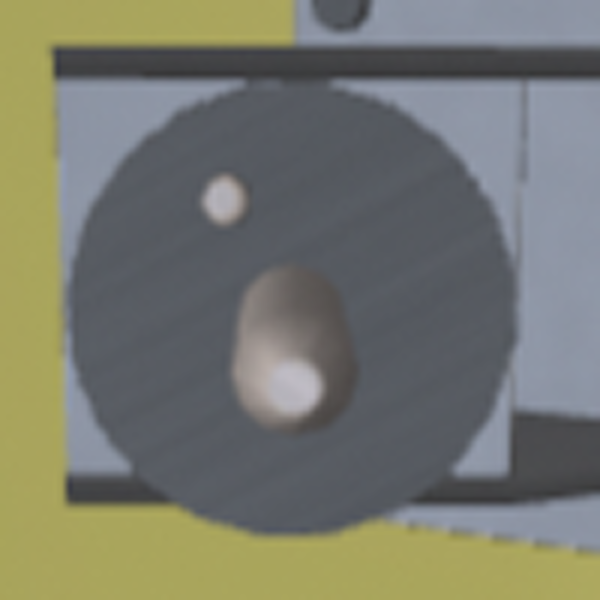

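```bash
cat >> h.py <<'E'
def toolpt(u,v,z):
  c=optics.camera_params('wrist');M=c['T_tool_cam']
  d=M[:3,:3]@np.array([(u-c['cx'])/c['fx'],-(v-c['cy'])/c['fy'],-1]);e=M[:3,3];return e+d*(z-e[2])/d[2]
def totool(P,s): return Ro.from_euler('xyz',s['tcp_rot']).as_matrix().T@(np.array(P)-s['eef_pos'])
E
python3 -c "
from h import *
import pickle; s=pickle.load(open('w5.pkl','rb'))
O2=O; T=O+62*A
to,tt=totool(O,s),totool(T,s);print('pred',to,tt)
f=lambda u,v,z:toolpt(230+u/6,80+v/6,z)
print('meas base',f(293,313,to[2]),'tip',f(295,389,tt[2]))
print('disc dia',f(518,307,to[2])-f(68,307,to[2]), 'discy',f(293,80,to[2]),f(293,535,to[2]),'pin',f(224,199,to[2]-8))
"
```

```text
pred [ 4.73575796e+01 -9.00119176e-02  1.04213574e+02] [47.47778004  0.23699438 42.21455307]
meas base [ 48.73310939   0.72528711 104.21357418] tip [47.94058589  0.68258552 42.21455307]
disc dia [6.50420341e-03 5.98356540e+01 0.00000000e+00] discy [ 78.25577668   0.67976219 104.21357418] [ 18.64599887   0.77168242 104.21357418] pin [63.92725549 -8.1073657  96.21357418]
```

```bash
python3 -c "
from h import *
f=lambda u,v:toolpt(195+u/4,170+v/4,-50)
c=f(331,474);print(c)
for u,v in [(490,487),(256,350),(238,590)]:
  d=f(u,v)-c;print(np.hypot(*d[:2]),np.degrees(np.arctan2(d[1],d[0])))
im=cv2.imread('pics/w5.png');crop(im,195,170,360,360,4,'w5r.png')
"
```

```text
[  1.08294213  -0.29319541 -50.        ]
16.980670773246107 95.32667622721678
16.476942138368447 -27.90195564414881
17.69672260535504 -144.99482899773102
```

View pics/w5r.png

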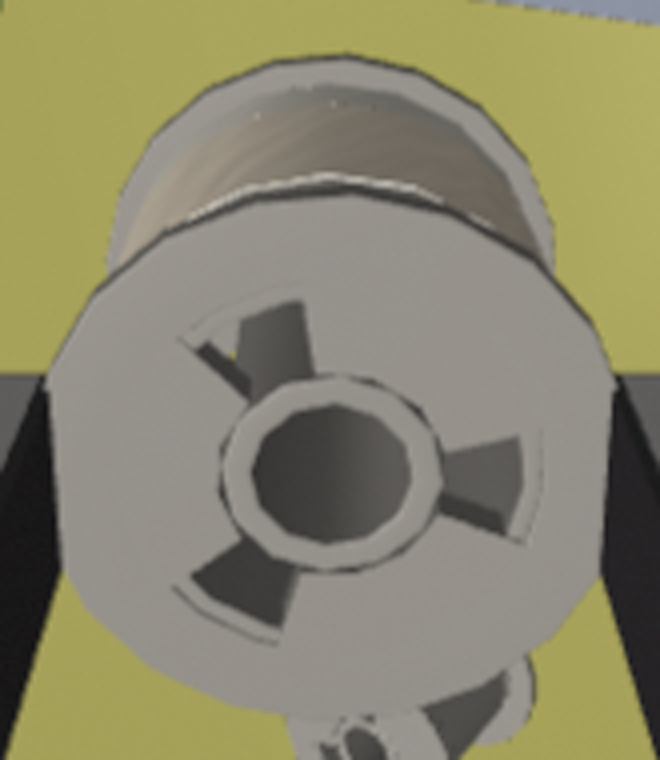

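```bash
python3 -m creep '[{"dp":[15,0.2,0],"angular":[0,0,-0.02],"fingers":40},{"dp":[32,0.4,0],"angular":[0,0,-0.04],"fingers":40},{"dp":[44,0.5,0],"angular":[0,0,-0.05],"fingers":40},{"dp":[47.5,0.5,0],"angular":[0,0,-0.05],"fingers":40},{"dp":[47.5,0.5,0],"angular":[0,0,-0.05],"fingers":40}]' 110;python3 -m creep '[{"dp":[0,0,0],"angular":[0,0,0],"fingers":40},{"dp":[0,0,0],"angular":[0,0,0],"fingers":40}]'; python3 -c "
from h import *
import pickle; s0=pickle.load(open('w5.pkl','rb'))
s=r.sense(); im=optics.grab_frame('wrist'); cv2.imwrite('pics/w6.png',im);cv2.imwrite('pics/s6.png',optics.grab_frame('side')[190:330,170:330].repeat(4,0).repeat(4,1))
R=Ro.from_euler('xyz',s0['tcp_rot']).as_matrix()
print('moved',R.T@(s['eef_pos']-s0['eef_pos']),s['tcp_rot'],s0['tcp_rot'])
# spindle axis in tool now
for P in ([48.5,.7,104.2],[47.9,.7,42.2]): print(totool(s0['eef_pos']+R@np.array(P),s))
"
```

```text
clock: 4.87
eef_pos: [624.6, 164.5, 210.0]
tcp_rot: [-2.536, -0.029, 1.387]
contact_force: [-0.2, -0.7, -4.2]
opening: 0.68
clock: 5.03
eef_pos: [624.5, 162.6, 210.1]
tcp_rot: [-2.536, -0.028, 1.385]
contact_force: [1.1, 0.2, -5.3]
opening: 0.678
moved [48.64807865  0.37546015  0.33571314] [-2.53626867 -0.02845265  1.38523996] [-2.53600413e+00 -9.00678533e-05  1.34269449e+00]
[-7.24441800e-02  3.54504189e-01  1.03864269e+02]
[-0.72659245  0.30118914 41.86483978]
```

View pics/w6.png

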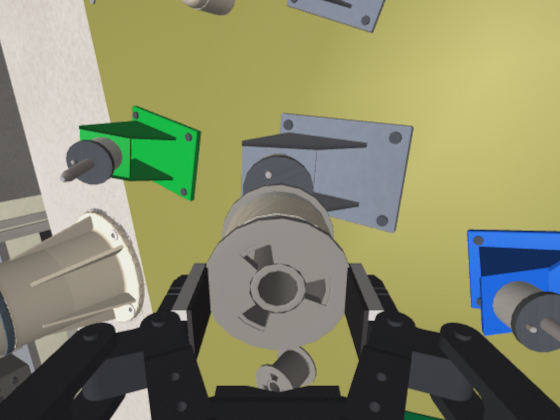

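View pics/s6.png

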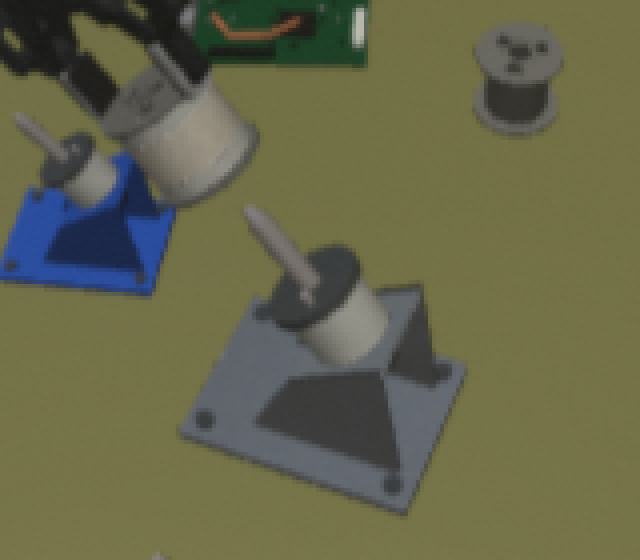

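```bash
python3 -m creep '[{"dp":[0,0,8],"angular":[0,0.005,0],"fingers":40},{"dp":[0,0,16],"angular":[0,0.01,0],"fingers":40},{"dp":[0,0,24],"angular":[0,0.01,0],"fingers":40},{"dp":[0,0,32],"angular":[0,0.01,0],"fingers":40},{"dp":[0,0,37],"angular":[0,0.01,0],"fingers":40}]';python3 -m creep '[{"dp":[0,0,3],"angular":[0,0,0],"fingers":40},{"dp":[0,0,6],"angular":[0,0,0],"fingers":40},{"dp":[0,0,9],"angular":[0,0,0],"fingers":40},{"dp":[0,0,9],"angular":[0,0,0],"fingers":40}]'; python3 -c "
from h import *
import pickle; s0=pickle.load(open('w5.pkl','rb'))
s=r.sense(); im=optics.grab_frame('wrist'); cv2.imwrite('pics/w7.png',im);cv2.imwrite('pics/s7.png',optics.grab_frame('side')[190:330,170:330].repeat(4,0).repeat(4,1))
R=Ro.from_euler('xyz',s0['tcp_rot']).as_matrix()
for P in ([48.5,.7,104.2],[47.9,.7,42.2]): print(totool(s0['eef_pos']+R@np.array(P),s))
"
```

```text
clock: 5.55
eef_pos: [602.8, 167.7, 178.6]
tcp_rot: [-2.535, -0.037, 1.379]
contact_force: [0.0, 0.7, -5.6]
opening: 0.684
clock: 5.88
eef_pos: [598.8, 169.0, 172.1]
tcp_rot: [-2.536, -0.037, 1.38]
contact_force: [0.3, -0.2, -5.7]
opening: 0.678
[-1.17878864  0.41135222 57.49737971]
[-1.19582965  0.34732282 -4.50548805]
```

View pics/w7.png

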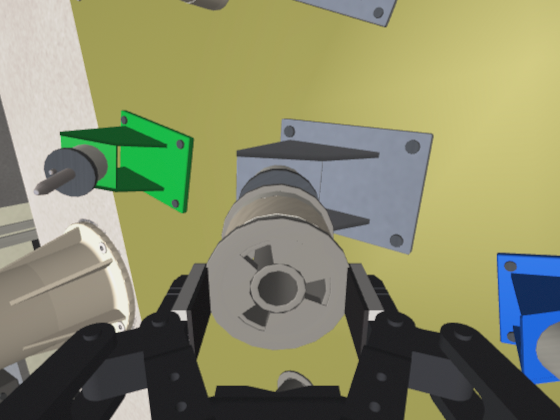

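View pics/s7.png

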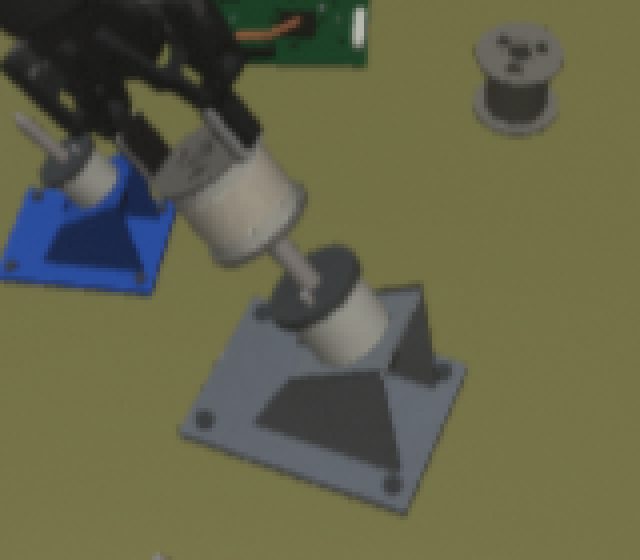

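```bash
python3 -m creep '[{"dp":[-1.2,0.2,1],"angular":[0,0,0],"fingers":40},{"dp":[-1.2,0.2,5],"angular":[0,0,0],"fingers":40},{"dp":[-1.2,0.2,10],"angular":[0,0,0],"fingers":40},{"dp":[-1.2,0.2,15],"angular":[0,0,0],"fingers":40}]';python3 -m creep '[{"dp":[0,0,4],"angular":[0,0,0],"fingers":40},{"dp":[0,0,8],"angular":[0,0,0],"fingers":40},{"dp":[0,0,12],"angular":[0,0,0],"fingers":40},{"dp":[0,0,12],"angular":[0,0,0],"fingers":40}]'; python3 -c "
from h import *
import pickle; s0=pickle.load(open('w5.pkl','rb'))
s=r.sense(); print(s['contact_force'],s['wrist_torque'])
R=Ro.from_euler('xyz',s0['tcp_rot']).as_matrix()
for P in ([48.5,.7,104.2],[47.9,.7,42.2]): print(totool(s0['eef_pos']+R@np.array(P),s))
"
```

```text
clock: 6.32
eef_pos: [590.5, 169.8, 159.5]
tcp_rot: [-2.536, -0.037, 1.379]
contact_force: [-0.4, 0.4, -5.0]
opening: 0.679
clock: 6.65
eef_pos: [583.3, 171.5, 149.3]
tcp_rot: [-2.535, -0.037, 1.38]
contact_force: [0.5, 0.1, -4.6]
opening: 0.685
[ 0.4624608   0.1396761  -4.58569088] [-0.2125901  -0.79821377  0.01496977]
[ 0.1574989   0.40764395 29.86339765]
[  0.126092     0.28678051 -32.13937975]
```

```bash
python3 -m creep '[{"dp":[0,0,4],"angular":[0,0,0],"fingers":40},{"dp":[0,0,8],"angular":[0,0,0],"fingers":40},{"dp":[0,0,12],"angular":[0,0,0],"fingers":40},{"dp":[0,0,13],"angular":[0,0,0],"fingers":40},{"dp":[0,0,13],"angular":[0,0,0],"fingers":40}]'; python3 -c "
from h import *
import pickle; s0=pickle.load(open('w5.pkl','rb'))
s=r.sense(); im=optics.grab_frame('wrist'); cv2.imwrite('pics/w8.png',im);crop(optics.grab_frame('side'),200,210,300,300,7,'s8.png')
R=Ro.from_euler('xyz',s0['tcp_rot']).as_matrix()
for P in ([48.5,.7,104.2],[47.9,.7,42.2]): print(totool(s0['eef_pos']+R@np.array(P),s))
"
```

```text
clock: 7.07
eef_pos: [576.5, 173.3, 139.1]
tcp_rot: [-2.536, -0.037, 1.38]
contact_force: [0.3, 0.1, -4.7]
opening: 0.678
[ 0.1306747   0.29692417 17.45589269]
[  0.11100163   0.21142145 -44.54694839]
```

View pics/w8.png

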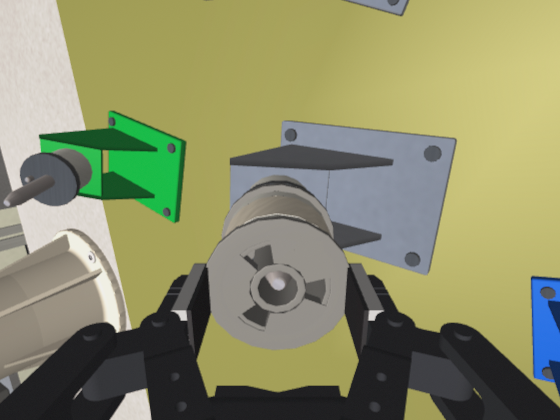

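View pics/s8.png

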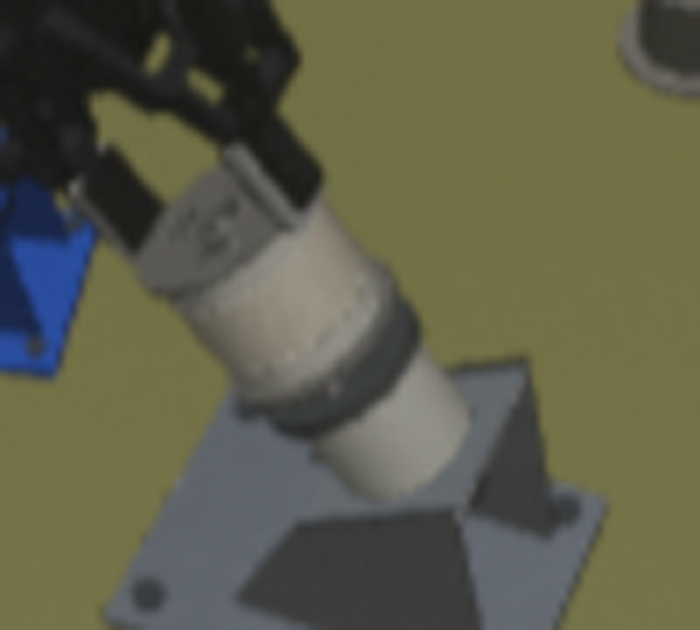

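```bash
python3 -c "
from h import *
c=optics.camera_params('wrist');M=c['T_tool_cam']
def pr(P):
  q=M[:3,:3].T@(np.array(P)-M[:3,3]);return (c['cx']+c['fx']*q[0]/-q[2],c['cy']-c['fy']*q[1]/-q[2])
for P in [(11,-42,0),(11,-42,-13),(11,-42,-50),(11,-42,-60),(-11,-42,-13),(11,-29,0),(11,-29,-20),(11,-29,-50),(11,-30,-60),(-11,-29,-50)]: print(P,np.round(pr(P),0))
"
python3 - <<'E'
from h import *
im=cv2.imread('pics/w8.png');crop(im,140,160,420,370,2.8,'w8c.png')
E
```

```text
(11, -42, 0) [202. 224.]
(11, -42, -13) [197. 233.]
(11, -42, -50) [177. 268.]
(11, -42, -60) [170. 280.]
(-11, -42, -13) [200. 271.]
(11, -29, 0) [225. 224.]
(11, -29, -20) [220. 238.]
(11, -29, -50) [209. 268.]
(11, -30, -60) [201. 280.]
(-11, -29, -50) [212. 313.]
```

View pics/w8c.png

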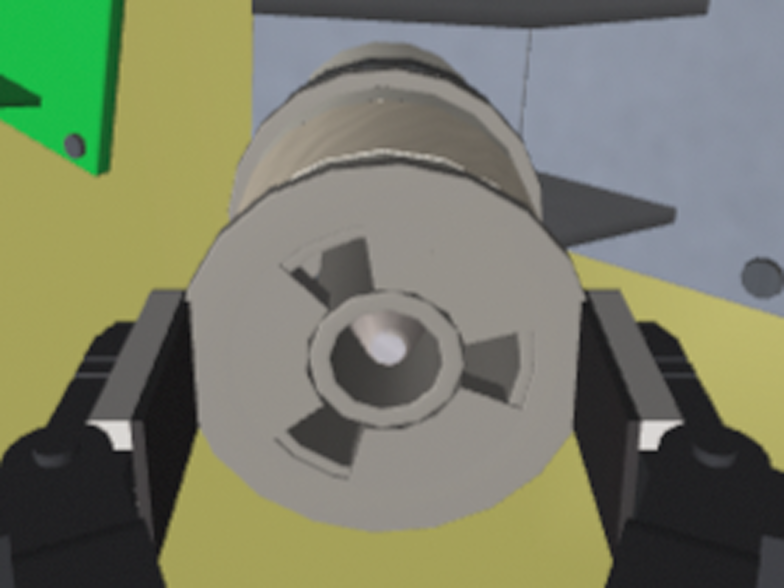

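```bash
python3 -m creep '[{"dp":[0,0,2],"angular":[0,0,0],"fingers":40},{"dp":[0,0,4],"angular":[0,0,0],"fingers":40},{"dp":[0,0,6],"angular":[0,0,0],"fingers":40},{"dp":[0,0,6],"angular":[0,0,0],"fingers":40}]'; python3 -c "
from h import *
import pickle; s0=pickle.load(open('w5.pkl','rb'))
s=r.sense(); print(s['contact_force'],s['wrist_torque'])
R=Ro.from_euler('xyz',s0['tcp_rot']).as_matrix()
for P in ([48.5,.7,104.2],[47.9,.7,42.2]): print(totool(s0['eef_pos']+R@np.array(P),s))
"
```

```text
clock: 7.5
eef_pos: [573.2, 174.1, 134.1]
tcp_rot: [-2.536, -0.037, 1.38]
contact_force: [0.4, -0.5, -5.1]
opening: 0.683
[ 0.35232308 -0.50262017 -5.05384239] [-0.1962951  -0.80084963 -0.01961815]
[ 0.12034075  0.2538456  11.41148772]
[  0.10164852   0.1739888  -50.5913612 ]
```

```bash
python3 -m creep '[{"dp":[0,0,1],"angular":[0,0,0],"fingers":40},{"dp":[0,0,2],"angular":[0,0,0],"fingers":40},{"dp":[0,0,3],"angular":[0,0,0],"fingers":40},{"dp":[0,0,3],"angular":[0,0,0],"fingers":40}]';  python3 -c "
from h import *
import pickle; s0=pickle.load(open('w5.pkl','rb'))
s=r.sense(); print(s['contact_force'],s['wrist_torque'])
crop(optics.grab_frame('side'),225,230,285,290,10,'s9.png')
R=Ro.from_euler('xyz',s0['tcp_rot']).as_matrix()
for P in ([48.5,.7,104.2],[47.9,.7,42.2]): print(totool(s0['eef_pos']+R@np.array(P),s))
"
```

```text
clock: 7.83
eef_pos: [571.8, 174.5, 131.9]
tcp_rot: [-2.536, -0.037, 1.38]
contact_force: [0.3, 0.2, -4.6]
opening: 0.678
[ 0.29221889  0.18762194 -4.59335456] [-0.23739937 -0.7831509  -0.01290289]
[0.0548655  0.20528551 8.73345881]
[ 4.39673720e-02  1.48995174e-01 -5.32694178e+01]
```

View pics/s9.png

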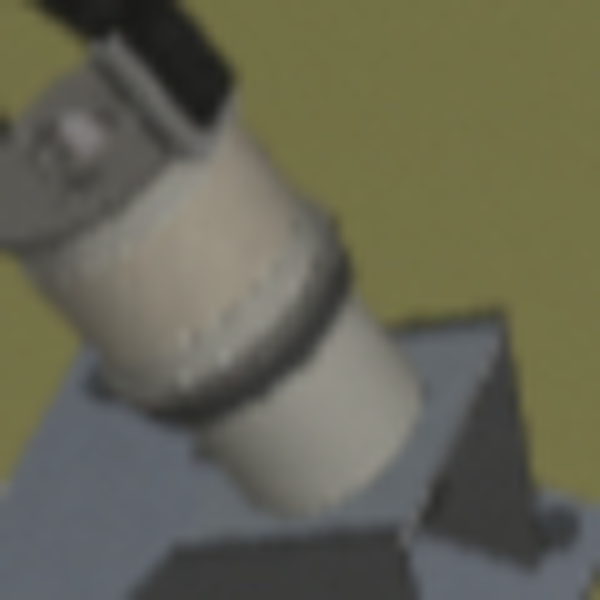

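```bash
python3 -m creep '[{"dp":[0,0,0.7],"angular":[0,0,0],"fingers":40},{"dp":[0,0,1.4],"angular":[0,0,0],"fingers":40},{"dp":[0,0,2],"angular":[0,0,0],"fingers":40},{"dp":[0,0,2],"angular":[0,0,0],"fingers":40}]';python3 -m creep '[{"dp":[0,0,0.5],"angular":[0,0,0],"fingers":40},{"dp":[0,0,1],"angular":[0,0,0],"fingers":40},{"dp":[0,0,1],"angular":[0,0,0],"fingers":40}]'
```

```text
clock: 8.22
eef_pos: [571.5, 175.0, 131.0]
tcp_rot: [-2.538, -0.038, 1.379]
contact_force: [4.1, 0.6, 1.7]
opening: 0.68
clock: 8.47
eef_pos: [571.5, 175.1, 130.9]
tcp_rot: [-2.539, -0.039, 1.379]
contact_force: [6.1, 0.2, 6.1]
opening: 0.68
```

```bash
python3 -m creep '[{"dp":[0,0,1],"angular":[0,0,0],"fingers":40},{"dp":[0,0,2],"angular":[0,0,0],"fingers":40},{"dp":[0,0,2],"angular":[0,0,0],"fingers":40}]'; python3 -c "
from h import *
import pickle; s0=pickle.load(open('w5.pkl','rb'))
s=r.sense(); print(s['contact_force'],s['wrist_torque'])
im=optics.grab_frame('wrist');crop(im,190,160,370,360,4,'w10.png');crop(optics.grab_frame('side'),225,230,285,290,10,'s10.png')
R=Ro.from_euler('xyz',s0['tcp_rot']).as_matrix()
for P in ([48.5,.7,104.2],[47.9,.7,42.2]): print(totool(s0['eef_pos']+R@np.array(P),s))
"
```

```text
clock: 8.72
eef_pos: [571.5, 175.2, 130.7]
tcp_rot: [-2.541, -0.039, 1.379]
contact_force: [9.7, -1.6, 15.7]
opening: 0.681
[ 9.69281513 -1.61457293 15.71619509] [ 0.02267564  0.15322459 -0.04425653]
[-0.52342182 -0.19599841  7.57180936]
[ -0.41089269   0.05579367 -54.43048042]
```

View pics/w10.png

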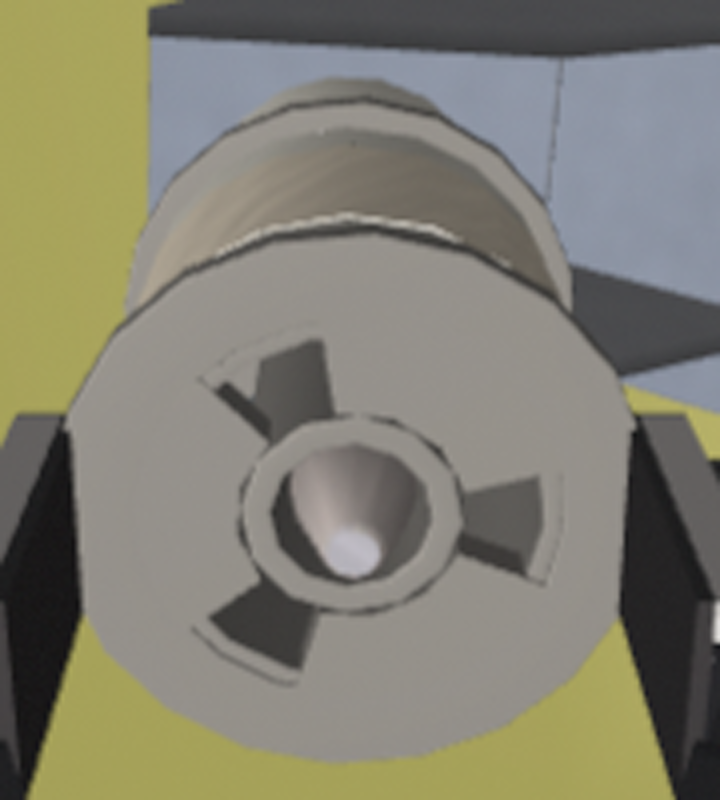

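View pics/s10.png

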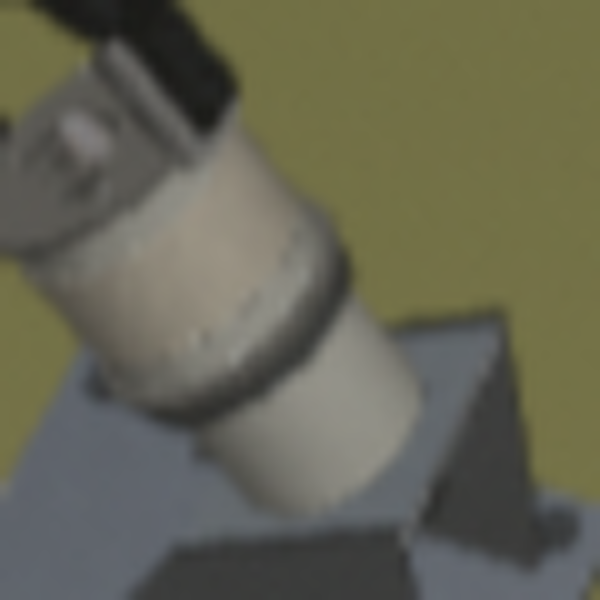

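```bash
python3 -c "
from h import *
for z in (-50,-53,-55,-57,-59): print(z,toolpt(278.3,298,z)[0],toolpt(278,288,z)[0],toolpt(278,287,z)[0])
"
```

```text
-50 -3.530139864416597 1.3631506960533528 1.8469429965643371
-53 -1.572468140932898 3.2078028440175217 3.6804210685631205
-55 -0.2673536586104177 4.437570942660301 4.902739783228981
-57 1.0377608237120768 5.667339041303066 6.125058497894813
-59 2.342875306034557 6.897107139945845 7.347377212560673
```

```bash
python3 -m creep '[{"dp":[0,0,-1],"angular":[0,0,0],"fingers":40},{"dp":[0,0,-2],"angular":[0,0,0],"fingers":40},{"dp":[0,0,-2.5],"angular":[0,0,0],"fingers":40}]'; python3 -m creep '[{"dp":[0,0,0],"angular":[0,0,0],"fingers":60},{"dp":[0,0,0],"angular":[0,0,0],"fingers":66},{"dp":[0,0,0],"angular":[0,0,0],"fingers":75},{"dp":[0,0,0],"angular":[0,0,0],"fingers":85},{"dp":[0,0,0],"angular":[0,0,0],"fingers":85}]';python3 -m creep '[{"dp":[0,0,0],"angular":[0,0,0],"fingers":85},{"dp":[0,0,0],"angular":[0,0,0],"fingers":85},{"dp":[0,0,0],"angular":[0,0,0],"fingers":85}]'; python3 -c "
from h import *
s=r.sense(); print(s['contact_force'],s['wrist_torque'])
im=optics.grab_frame('wrist');cv2.imwrite('pics/w11.png',im);crop(optics.grab_frame('side'),225,230,285,290,10,'s11.png')
"
```

```text
clock: 9.07
eef_pos: [571.5, 175.0, 130.9]
tcp_rot: [-2.538, -0.038, 1.379]
contact_force: [5.6, 0.1, 3.6]
opening: 0.68
clock: 9.48
eef_pos: [569.9, 174.8, 129.7]
tcp_rot: [-2.535, -0.037, 1.38]
contact_force: [0.2, -0.4, -0.2]
opening: 0.995
clock: 9.73
eef_pos: [570.4, 174.8, 129.9]
tcp_rot: [-2.536, -0.037, 1.38]
contact_force: [1.1, -1.1, -0.5]
opening: 0.997
[ 1.12025139 -1.07530054 -0.45324824] [-0.0102537  -0.23773923 -0.01351665]
```

View pics/w11.png

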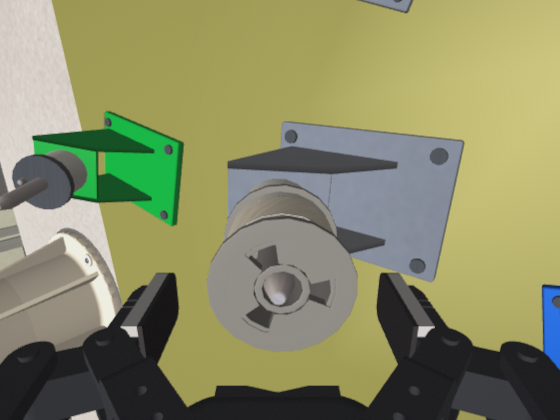

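View pics/s11.png

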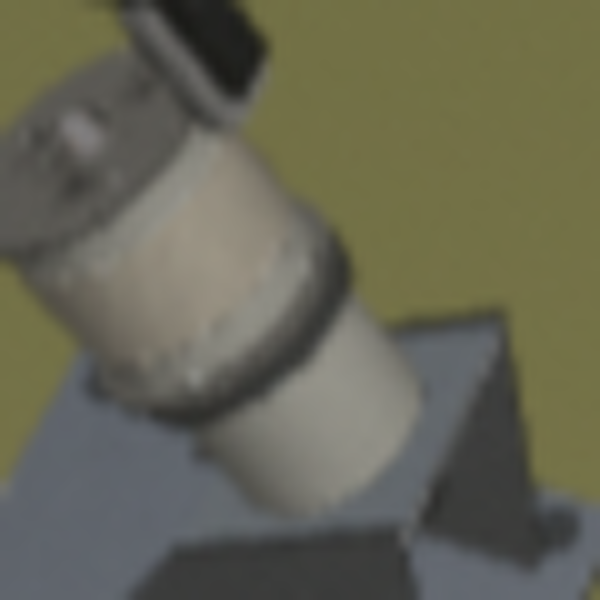

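```bash
python3 -m creep '[{"dp":[0,1.5,-8],"angular":[0,0,0],"fingers":85},{"dp":[0,1.5,-25],"angular":[0,0,0],"fingers":85},{"dp":[0,1.5,-50],"angular":[0,0,0],"fingers":85},{"dp":[0,1.5,-80],"angular":[0,0,0],"fingers":85},{"dp":[0,1.5,-110],"angular":[0,0,0],"fingers":85}]'; python3 -m creep '[{"dp":[-20,0,-20],"angular":[0,0,0],"fingers":85},{"dp":[-40,0,-25],"angular":[0,0,0],"fingers":85},{"dp":[-40,0,-25],"angular":[0,0,0],"fingers":85},{"dp":[-40,0,-25],"angular":[0,0,0],"fingers":85}]'; python3 -c "
from h import *
im=optics.grab_frame('wrist');s=r.sense(); im=optics.grab_frame('wrist');cv2.imwrite('pics/w12.png',im);import pickle;pickle.dump(s,open('w12.pkl','wb'))
im=optics.grab_frame('side');crop(im,200,135,340,305,4,'x.png');crop(im,200,200,300,300,6,'s12.png')
cv2.imwrite('pics/t12.png',optics.grab_frame('top'))
print(proj('wrist',[O+56*A,O+62*A,O],s))
"
```

```text
clock: 10.25
eef_pos: [633.1, 159.2, 220.9]
tcp_rot: [-2.536, -0.037, 1.38]
contact_force: [0.7, -0.0, -0.3]
opening: 0.998
clock: 10.58
eef_pos: [638.5, 115.1, 238.1]
tcp_rot: [-2.536, -0.037, 1.377]
contact_force: [-0.7, 0.7, 0.6]
opening: 0.996
[[275.47214484 146.49000408]
 [275.46162987 147.653779  ]
 [275.55201076 137.65060826]]
```

View pics/w12.png

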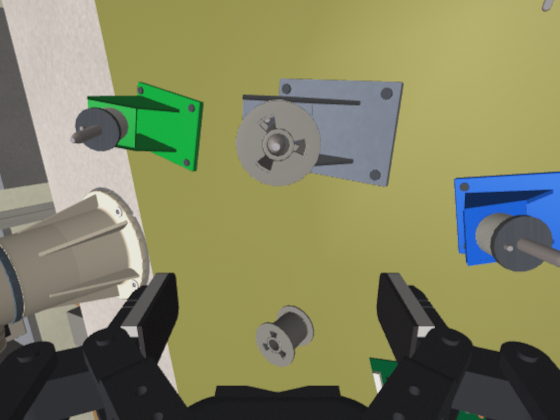

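View pics/s12.png

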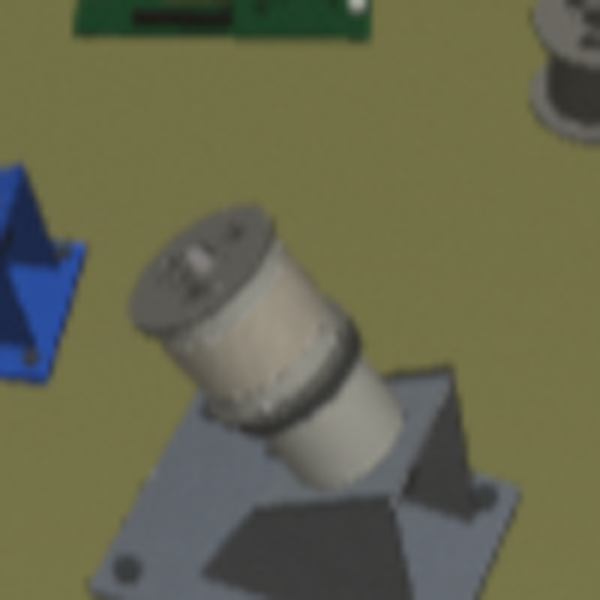

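View pics/t12.png

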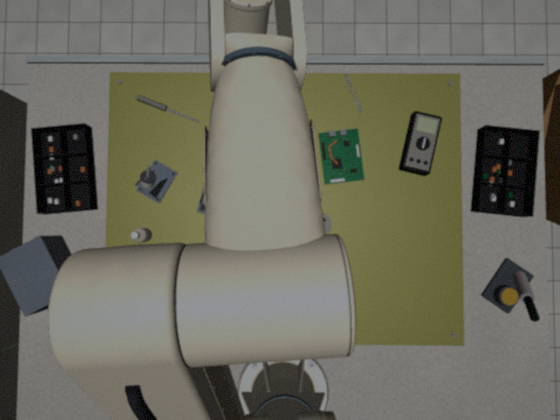

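```bash
python3 -c "
from h import *
import pickle;s=pickle.load(open('w12.pkl','rb'))
im=cv2.imread('pics/s12.png');im=cv2.resize(im,(800,800))[:600] if 0 else im
w=cv2.imread('pics/w12.png');wc=cv2.resize(w[90:200,220:340],None,fx=5,fy=5,interpolation=cv2.INTER_CUBIC)
th=np.linspace(0,2*np.pi,60)
O2=O+np.array([0,0,0])
for k,col in ((56,(0,255,0)),(64,(0,0,255))):
  P=np.array([O2+k*A+32*(np.cos(t)*H+np.sin(t)*U) for t in th])
  cv2.polylines(im,[np.int32((proj('side',P)-[200,200])*6)],1,col,1)
  cv2.polylines(wc,[np.int32((proj('wrist',P,s)-[220,90])*5)],1,col,1)
cv2.imwrite('pics/ov_s.png',im);cv2.imwrite('pics/ov_w.png',wc)
"
```

```text
(no output)
```

View pics/ov_s.png

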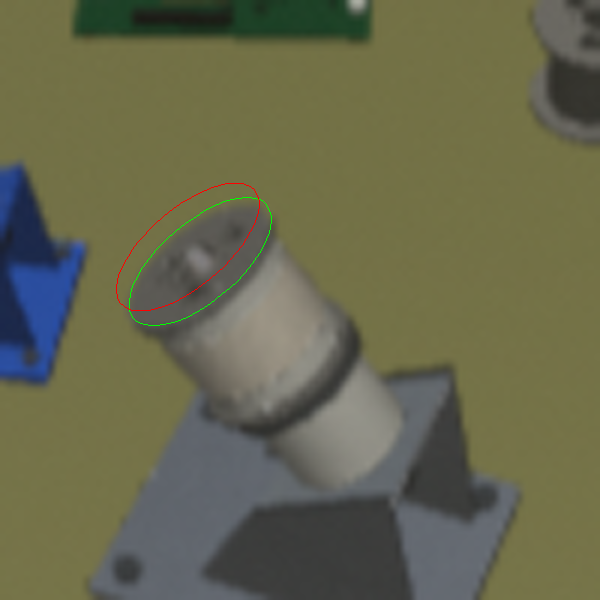

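View pics/ov_w.png

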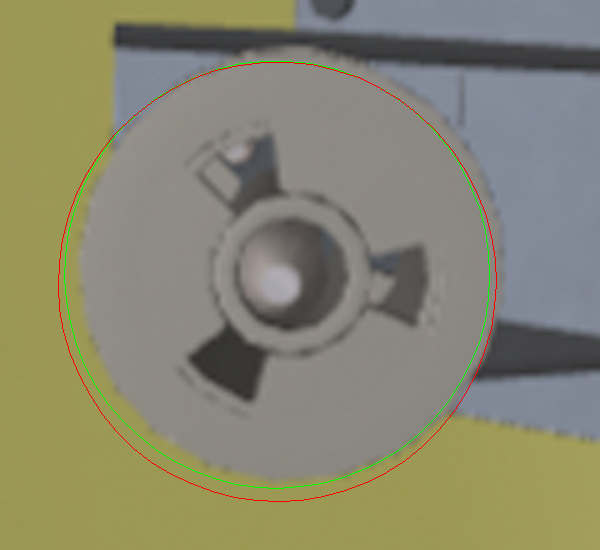

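```bash
python3 -c "
from h import *
s=r.sense();print(s['clock'],s['contact_force'],abs(s['qvel']).max());print(r.sign_off())"
```

```text
10.7833 [-0.65421128  0.1349435   1.61134981] 0.006665934845162364
the job is handed in; nothing more can be done
None
```

I loaded the full reel on the larger grey stand and handed the job in at 10.8 s. I gripped it at about 58 mm, tilted it onto the spindle and lowered it slowly. It needed a turn of only 0.05 rad to line a window up with the pin. I then released it and backed the gripper away.

**Checks that agreed**
- **Free travel:** there was no contact force until the reel stopped firmly at the disc. I then pressed to about 25 N on the seated reel, eased off and released.
- **Seating:** in the side view the reel's upper rim lies on the outline drawn for a fully home reel. It is clear of the outline for a reel resting 8 mm up on the pin.
- **Pin:** the wrist view shows the drive pin inside a window, and the spindle tip stands out of the bore.
- **At hand-in:** the arm was still and clear, and the measured force was 1.7 N or less. The empty reel, board, meter and bottle looked unmoved in the views that showed them; the arm hid part of the last top view.

**Checks that disagreed**
- The drawn outlines were 1–3 mm off the pictures, which is about the stated calibration error.
- In the pictures the fingertips appear near the reel's top flange. The opening and the tool position put them on the winding, well below that. I did not resolve this, and the grip held throughout.

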